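# Point out the tripped breaker, reset it and point out its live sockets

## Robot

A 6-joint arm with a two-finger parallel gripper is mounted at the origin on a cart in front of the work surface, level with it; the furniture and walls round the work are solid. World frame = base frame: x ahead of the robot, y to its left, z up, the work surface at z = 0. Lengths are in m, angles in degrees, forces in N, time in s.
With the tool pointing down it reaches from about 0.425 to 0.95 m from the base axis. Payload 14.7 kg.
Tool frame: the origin (TCP) lies midway between the tips of the shut fingers; the grasp point (between the pads) lies 19 mm behind it; z points along the fingers, y is the line along which they close (so a half turn about z gives the same grasp; the last joint's range is limited). The gripper opens to 85 mm and grips with 20 to 120 N. Pads are 22 mm wide; open, the fingers measure 114 mm over their backs; the gripper's body (76 mm by 85 mm) begins 54 mm behind the grasp point. The pads swing forward as they close: fully open they stand 13 mm farther back than shut.
Start: joints at [65.111, 27.513, 91.461, -0, 61.026, -2.67], TCP at [0.246, 0.602, 0.231] pointing down, gripper open.
Joint ranges: [-157.49, 157.49], [-46.99, 117.5], [13.45, 153.17], [-89.5, 269.5], [5.16, 153.95], [-167.48, 167.48]. Speed limits (degrees/s): [108.29, 108.29, 136.94, 172.46, 172.46, 172.46].

## Interface

Orientations are given as a 3x3 rotation matrix whose columns are the frame's x, y, z axes.
In Python, from rig import * gives the robot as it stands. Calls block until the motion is done:
- goto(position, orientation): joint-space move of the TCP to a pose.
- movel(position, rate=0.15, attitude=None, threshold=None): straight line of the TCP; attitude=None keeps the orientation; rate is the mean speed in m/s. With threshold (N) it stops when the force on the tool has changed by that much, and returns True; else False.
- move_joints(angles): joint-space move.
- command_gripper(opening, effort=None): opening from 0.0 (shut) to 1.0 (fully open); effort is the grip in N (None keeps the last); returns when the fingers have stopped.
- wait(seconds).
- inverse_kinematics(position, orientation): joint angles nearest the present ones, or None.
- grab_frame(name): name is "side" or "top"; returns (picture, depth): 384x512x3 uint8, red, green, blue; 384x512 float32, m along the optical axis (not along the pixel's ray), 0 where there is no reading.
- get_calibration(name): a dict with "fx", "fy", "cx", "cy" (pixels), "R" (3x3) and "t" (3): a world point X has camera coordinates R X + t. Camera axes: x right, y down, z forward; pixel columns grow to the right and rows downward; lengths in m; the calibration is good to about 2 mm. A picture is of the moment at which its call begins. get_calibration takes no time and is no camera call.
A pose or a line that the arm cannot do raises PlanningError and nothing moves.
- job_done(): hands the job in; it is judged then, once.
Readings, each from a call of its own:
- read_time_s(): time.
- read_joints(): joint angles.
- read_qvel(): joint speeds.
- read_tau(): joint torques, N m.
- read_position(): TCP position.
- read_orientation(): TCP orientation.
- read_contact_force(): force on the tool from outside, world axes, zero at the start.
- read_ft_torque(): the same for the moment, N m.
- read_finger_gap(): opening from 0.0 (shut) to 1.0 (fully open).
- read_gripper_force(): force on a finger pad.
Only numpy, scipy, OpenCV 4.12 (cv2) and the standard library are available. Lean on these libraries where they do the work, as an engineer would, in place of code of your own. Each camera call takes 0.05 s, during which the arm holds its last target. There are 200 camera calls.

## Task

One of the four breakers on the bench distribution box has tripped: its handle stands upright, halfway between on and off; point at it for two seconds with the fingertips just above it (within about 3 cm), not touching, so that a colleague can confirm it. Then reset it with the fingertips, without gripping: push its handle fully to off (towards the sockets) and after that fully to on (away from them), leaving the other breakers and the loose things as they are. Last, point in the same way at the pair of sockets in line in front of this breaker for two seconds, to show where the rig may be plugged in again, and finish still pointing there.

Things in the scene. Friction and masses are not known exactly. Their poses are not given: they have to be found in the camera images.
- supply_box: Grey box, fixed, 180 (x) x 190 (y) x 67 mm; origin: centre of its underside, on the bench; x to its back, y along the breakers. Four equal ways at y = -60, -20, 20, 60 mm, in any order; in each, the handle pivots at x = 22, z = 66 mm and swings in the x-z plane, the white breaker face (46 x 36 mm) has its top at z = 70 mm, the sockets lie at x = -43, z = 67.5 mm.
- handle_tripped (a joint): The tripped breaker: black paddle handle, 26 wide, 6.5 thick, 21 mm proud of the white face when upright. Joint, rad: -0.6 fully off (leaning to the sockets, the robot's side), 0 upright, +0.6 fully on (leaning away). It stays where it is left; 2 to 5 N at its side moves it. It starts within 0.1 of upright.
- handle_tripped_top (a point): Middle of the top edge of the tripped breaker's handle, 25 mm from its pivot; moves with the handle (z points along the handle, away from its pivot).
- sockets_tripped (a point): Centre between the two 4 mm safety sockets (14 mm round, 19 mm apart along y, 3.5 mm proud) of the tripped breaker's way, at the height of their tops, 65 mm in front of the handle's pivot; x, y, z parallel to the box's.
- handle_on1 (a joint): A breaker that is on and stays on: black paddle handle, 26 wide, 6.5 thick, 21 mm proud of the white face when upright. Joint, rad: -0.6 fully off (leaning to the sockets, the robot's side), 0 upright, +0.6 fully on (leaning away). It stays where it is left; 2 to 5 N at its side moves it. 
- handle_on2 (a joint): Another breaker that is on and stays on: black paddle handle, 26 wide, 6.5 thick, 21 mm proud of the white face when upright. Joint, rad: -0.6 fully off (leaning to the sockets, the robot's side), 0 upright, +0.6 fully on (leaning away). It stays where it is left; 2 to 5 N at its side moves it. 
- handle_off (a joint): The breaker of an unused way, off, stays off: black paddle handle, 26 wide, 6.5 thick, 21 mm proud of the white face when upright. Joint, rad: -0.6 fully off (leaning to the sockets, the robot's side), 0 upright, +0.6 fully on (leaning away). It stays where it is left; 2 to 5 N at its side moves it. 
- driver: Bystander: red screwdriver 164 x 22 x 22 mm lying loose; origin at the centre of its underside, x along it.
- spool: Bystander: solder spool, 55 mm round, 45 mm high, standing loose; origin at the centre of its underside.
- module: Bystander: blue potted module 32 x 48 x 30 mm, loose; origin at the centre of its underside.
- jar: Bystander: clear jar of screws with a black lid, 48 mm round, 58 mm high, standing loose; origin at the centre of its underside.

How it is judged:
By the outcome, as a careful person would: the job done as asked, in the order asked, and still so for the second after the job is handed in, with the robot touching nothing.
It also fails if it takes over 67 s, if anything falls off the work surface, if the arm or the gripper's body presses on something with over 40 N, if the wrist force passes 120 N, or if a joint passes its speed limit or range.

## Working session

There is one attempt and no reset: what is moved stays moved. The work goes in short steps, each a Python script; the robot and the scene stay as the last script left them, time stands still between calls to the robot, and variables do not carry over. Pictures are saved under pics/ and viewed, at most 10 in all, crops included, and the job is handed in when it is done.

```bash
mkdir -p pics; python3 - <<'E'
from rig import *
import cv2,numpy as np
for n in("top","side"):
    p,d=grab_frame(n); cv2.imwrite(f"pics/{n}0.png",p[:,:,::-1]); np.save(f"pics/{n}0.npy",d)
    c=get_calibration(n); print(n,c["fx"],c["cx"],c["cy"],np.round(c["R"],3).tolist(),np.round(c["t"],3), np.round(-c["R"].T@c["t"],3))
E
```

```text
top 447.0516918562347 255.19143757689423 192.46988417315367 [[-0.041, -0.999, -0.003], [-0.978, 0.04, -0.202], [0.202, -0.005, -0.979]] [0.1   0.516 1.178] [0.27  0.085 1.258]
side 472.78562529243595 257.14582928272586 185.90992433564185 [[0.994, -0.111, -0.022], [-0.089, -0.651, -0.754], [0.07, 0.751, -0.656]] [-0.503  0.168  1.153] [ 0.434 -0.813  0.873]
```

View pics/top0.png

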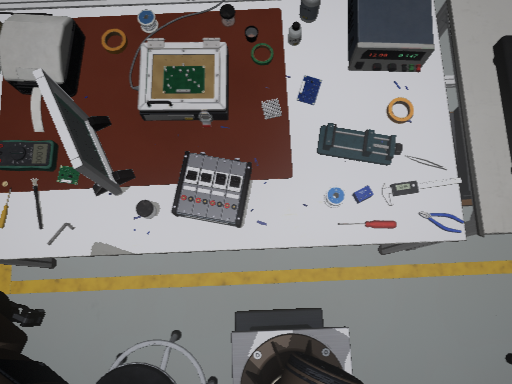

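View pics/side0.png

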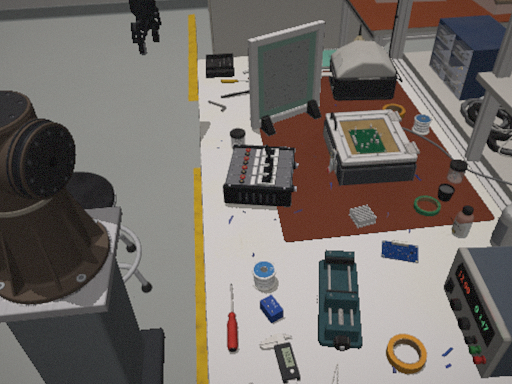

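The box is at top (212,188) and side (262,175). I'll enlarge both.

```bash
python3 - <<'E'
import cv2,numpy as np
a=cv2.imread("pics/top0.png")[143:233,162:262]; b=cv2.imread("pics/side0.png")[135:215,215:305]
cv2.imwrite("pics/topc.png",cv2.resize(a,None,fx=6,fy=6,interpolation=cv2.INTER_CUBIC))
cv2.imwrite("pics/sidec.png",cv2.resize(b,None,fx=7,fy=7,interpolation=cv2.INTER_CUBIC))
E
```

```text
(no output)
```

View pics/topc.png

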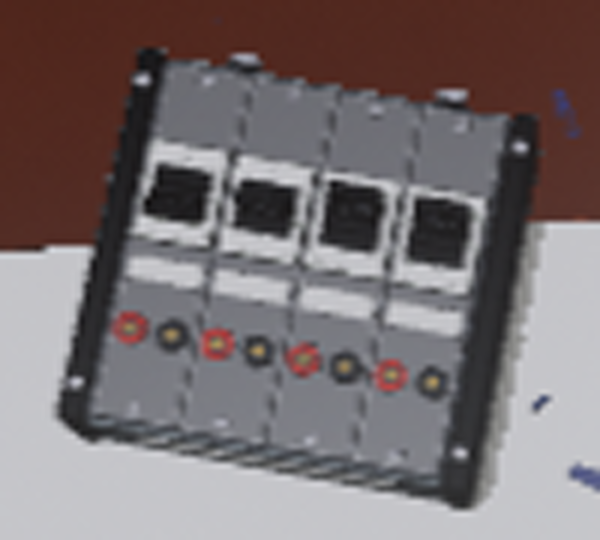

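View pics/sidec.png

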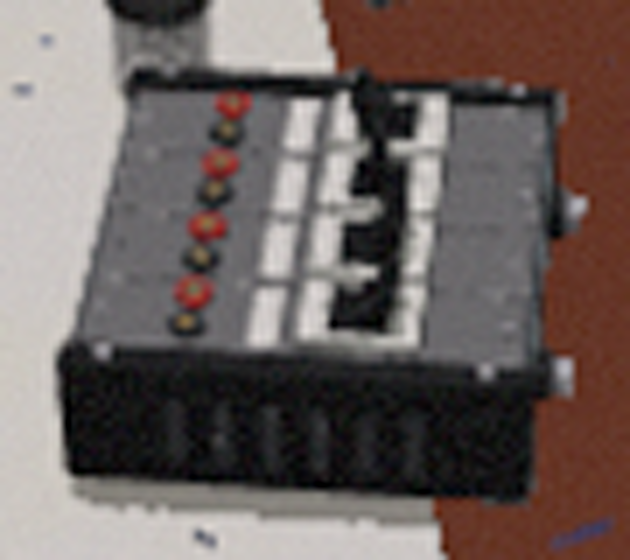

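Top crop: sockets run from (130,327) to (432,382), with the handle patches above them. Side crop: sockets run from (233,104) to (185,322). The leftmost handle (y=+60) clearly stands differently from the others. Next I'll triangulate the sockets and use depth to find the handle angles.

```bash
cat >h.py <<'E'
from rig import *
import cv2,numpy as np
T=np.array([[130,327],[172,335],[217,344],[259,351],[304,359],[345,367],[390,376],[432,382]],float)
S=np.array([[233,104],[226,130],[220,163],[214,189],[207,226],[200,257],[193,293],[185,322]],float)
T=(T+.5)/6-.5+[162,143]; S=(S+.5)/7-.5+[215,135]
def P(n):
    c=get_calibration(n);K=np.array([[c["fx"],0,c["cx"]],[0,c["fy"],c["cy"]],[0,0,1]])
    return K,np.array(c["R"]),np.array(c["t"])
def proj(n,X):
    K,R,t=P(n);q=(X@R.T+t)@K.T;return q[:,:2]/q[:,2:]
def cloud(n,d):
    K,R,t=P(n);v,u=np.nonzero(d>0);z=d[v,u]
    c=np.c_[(u-K[0,2])/K[0,0]*z,(v-K[1,2])/K[1,1]*z,z];return (c-t)@R
def M(n):
    K,R,t=P(n);return K@np.c_[R,t]
def boxpose():
    X=cv2.triangulatePoints(M("top"),M("side"),T.T,S.T);X=(X[:3]/X[3]).T
    y=np.array([69.5,50.5,29.5,10.5,-10.5,-29.5,-50.5,-69.5])/1e3
    m=X.mean(0);s=(y[:,None]*(X-m)).sum(0);th=np.arctan2(-s[0],s[1])
    R=np.array([[np.cos(th),-np.sin(th),0],[np.sin(th),np.cos(th),0],[0,0,1]])
    o=m-R@[-.043,0,0];o[2]=0
    return o,R,th,X,np.linalg.norm(s)/(y@y)
E
python3 - <<'E'
from h import *
o,R,th,X,k=boxpose();print(o,np.degrees(th),k);print(X.round(4))
for n in("top","side"):
    c=(cloud(n,np.load(f"pics/{n}0.npy"))-o)@R
    c=c[(abs(c[:,0]-.022)<.04)&(abs(c[:,1])<.09)]
    print(n,"face z",np.percentile(c[:,2],[5,50,95]))
    for y in(.06,.02,-.02,-.06):
        q=c[(abs(c[:,1]-y)<.013)&(c[:,2]>.077)]
        print(y,len(q),(q[np.argsort(-q[:,2])][:14,[0,2]]*1e3).round().astype(int).tolist())
E
```

```text
[0.53810264 0.19695846 0.        ] -12.875023393006625 1.0016654441949249
[[0.512  0.2748 0.0641]
 [0.5072 0.2556 0.0656]
 [0.5027 0.2354 0.0646]
 [0.4984 0.2163 0.0667]
 [0.494  0.1962 0.0646]
 [0.4896 0.1778 0.0643]
 [0.4849 0.1576 0.0634]
 [0.4807 0.1386 0.0655]]
top face z [0.06143944 0.06787952 0.08523149]
0.06 37 [[7, 92], [8, 90], [10, 89], [9, 89], [7, 88], [12, 88], [11, 88], [10, 87], [6, 87], [13, 87], [10, 87], [9, 87], [9, 87], [12, 86]]
0.02 27 [[21, 94], [21, 94], [18, 94], [20, 93], [21, 93], [23, 93], [19, 92], [20, 92], [22, 92], [20, 92], [19, 92], [23, 91], [23, 91], [17, 90]]
-0.02 51 [[26, 91], [31, 91], [34, 91], [30, 90], [32, 90], [34, 90], [32, 89], [31, 89], [33, 89], [33, 89], [27, 89], [30, 89], [30, 89], [35, 88]]
-0.06 47 [[31, 91], [34, 91], [32, 91], [32, 89], [35, 89], [30, 89], [29, 89], [34, 89], [34, 88], [26, 88], [32, 88], [35, 87], [32, 87], [34, 87]]
side face z [0.06224444 0.06791167 0.08541709]
0.06 23 [[10, 89], [11, 89], [10, 88], [13, 87], [10, 87], [13, 86], [14, 86], [15, 86], [8, 86], [13, 86], [12, 85], [8, 85], [14, 84], [15, 83]]
0.02 22 [[23, 93], [21, 92], [23, 92], [25, 91], [25, 91], [24, 91], [20, 91], [22, 91], [20, 90], [23, 90], [24, 90], [19, 89], [24, 88], [25, 86]]
-0.02 24 [[37, 90], [35, 89], [32, 89], [37, 89], [35, 89], [35, 89], [34, 88], [32, 88], [33, 87], [33, 87], [38, 87], [31, 86], [31, 86], [33, 86]]
-0.06 28 [[39, 90], [34, 89], [37, 89], [33, 88], [35, 88], [36, 88], [36, 88], [36, 88], [33, 87], [35, 87], [32, 87], [33, 86], [37, 86], [38, 85]]
```

Only the y=+20 way is upright, with its top at box x≈21, z≈92 mm, so that is the tripped breaker. y=+60 is off, and y=-20 and y=-60 are on. The socket spacing scale is 1.002 and their heights are about 65 mm against 67.5, so the fit agrees. I'll check what stands in the way, then move and point.

```bash
cat >>h.py <<'E'
o,R,th,_,_=boxpose()
def W(x,y,z): return o+R@np.array([x,y,z])      # box -> world
down=R@np.diag([1.,-1,-1])                       # tool z down, x along box x
if np.dot((inverse_kinematics(W(.02,.02,.2),down)is None),1): print("no ik")
E
python3 - <<'E'
from h import *
c=np.vstack([cloud(n,np.load(f"pics/{n}0.npy")) for n in("top","side")])
r=np.hypot(c[:,0],c[:,1]);a=np.degrees(np.arctan2(c[:,1],c[:,0]))
for a0 in range(0,75,5):
    for r0 in(.4,.5,.6,.7,.8):
        q=c[(a>=a0)&(a<a0+5)&(r>=r0)&(r<r0+.1)]
        if len(q): print(a0,r0,q[:,2].max().round(2),end=" | ")
    print()
for dn in(down,R@np.diag([-1.,1,-1])): print(inverse_kinematics(W(.022,.02,.2),dn))
print(read_orientation().round(2).tolist(),read_time_s())
E
```

```text
0 0.4 0.01 | 0 0.5 0.01 | 0 0.6 0.01 | 0 0.7 0.03 | 0 0.8 0.03 | 
5 0.4 0.01 | 5 0.5 0.07 | 5 0.6 0.07 | 5 0.7 0.01 | 5 0.8 0.1 | 
10 0.4 0.07 | 10 0.5 0.09 | 10 0.6 0.07 | 10 0.7 0.1 | 10 0.8 0.1 | 
15 0.4 0.07 | 15 0.5 0.09 | 15 0.6 0.08 | 15 0.7 0.09 | 15 0.8 0.1 | 
20 0.4 0.07 | 20 0.5 0.09 | 20 0.6 0.09 | 20 0.7 0.01 | 20 0.8 0.12 | 
25 0.4 0.06 | 25 0.5 0.07 | 25 0.6 0.09 | 25 0.7 0.01 | 25 0.8 0.12 | 
30 0.4 0.01 | 30 0.5 0.07 | 30 0.6 0.01 | 30 0.7 0.01 | 30 0.8 0.01 | 
35 0.4 0.01 | 35 0.5 0.06 | 35 0.6 0.06 | 35 0.7 0.31 | 35 0.8 0.31 | 
40 0.4 0.0 | 40 0.5 0.01 | 40 0.6 0.06 | 40 0.7 0.31 | 40 0.8 0.01 | 
45 0.4 -0.7 | 45 0.5 0.01 | 45 0.6 0.01 | 45 0.7 0.01 | 45 0.8 0.02 | 
50 0.4 -0.7 | 50 0.5 0.0 | 50 0.6 0.01 | 50 0.7 0.01 | 50 0.8 0.02 | 
55 0.4 0.79 | 55 0.5 -0.7 | 55 0.6 0.01 | 55 0.7 0.01 | 55 0.8 0.02 | 
60 0.4 0.75 | 60 0.5 -0.7 | 60 0.6 0.4 | 60 0.7 0.01 | 60 0.8 0.01 | 
65 0.4 -0.71 | 65 0.5 0.35 | 65 0.6 0.4 | 65 0.7 0.35 | 65 0.8 0.0 | 
70 0.4 -0.71 | 70 0.5 -0.7 | 70 0.6 0.39 | 70 0.7 -0.7 | 70 0.8 -0.7 | 
[ 1.76773688e+01  2.55869222e+01  9.98173519e+01 -2.54444375e-14
  5.45957260e+01  1.20552392e+02]
[ 1.76773688e+01  2.55869222e+01  9.98173519e+01 -2.54444375e-14
  5.45957260e+01 -5.94476078e+01]
[[-0.93, 0.38, -0.0], [0.38, 0.93, -0.0], [0.0, -0.0, -1.0]] 0.1
```

```bash
sed -i 's/^down=.*/down=R@np.diag([-1.,1,-1])/; /^if np/d' h.py; python3 - <<'E'
from h import *
command_gripper(0.0)
print(inverse_kinematics([.23,.48,.24],down),inverse_kinematics([.42,.30,.24],down))
goto([.23,.48,.24],down); goto([.42,.30,.22],down); goto(W(.022,.02,.16),down)
movel(W(.022,.02,.107)); wait(.2)
print(read_time_s(),W(.022,.02,.107),read_position(),read_contact_force())
p,d=grab_frame("side"); a=p[105:215,205:315,::-1]
p2,_=grab_frame("top"); b=p2[133:243,157:267,::-1]
cv2.imwrite("pics/point.png",cv2.resize(np.hstack([a,b]),None,fx=3.6,fy=3.6,interpolation=cv2.INTER_CUBIC))
wait(2.2);print(read_time_s())
E
```

```text
[ 6.11343635e+01  1.75660326e+01  1.06308471e+02 -2.54444375e-14
  5.61254960e+01 -1.59906131e+01] [ 3.21721908e+01  1.62617501e+01  1.08261126e+02 -2.54444375e-14
  5.54771239e+01 -4.49527858e+01]
3.9 [0.56400603 0.21155347 0.107     ] [0.56462066 0.21195172 0.10820552] [0.20621682 0.53029394 0.94522628]
6.2
```

View pics/point.png

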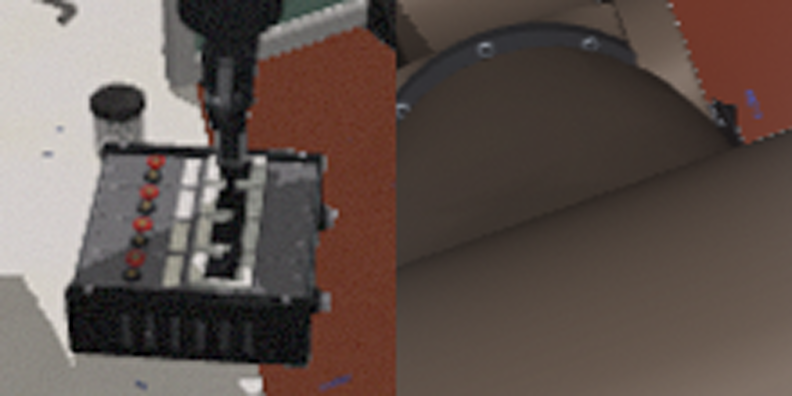

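The fingertips hover over the second way (left view, tip at about (233,170)) and nothing is touching. Next is the push to off.

```bash
python3 - <<'E'
from h import *
B=lambda:((read_position()-o)@R*1e3).round(1)
movel(W(.052,.02,.107)); print(movel(W(.052,.02,.079),rate=.08,threshold=10),B())
print(movel(W(.019,.02,.079),rate=.025,threshold=12),B(),(read_contact_force()@R).round(1))
movel(W(.052,.02,.079),rate=.1);movel(W(.052,.02,.125))
p,d=grab_frame("side");np.save("pics/s1.npy",d)
c=(cloud("side",d)-o)@R
for y in(.06,.02,-.02,-.06):
    q=c[(abs(c[:,1]-y)<.012)&(c[:,2]>.08)&(c[:,2]<.098)&(abs(c[:,0]-.022)<.04)]
    print(y,len(q),(q[np.argsort(-q[:,2])][:10,[0,2]]*1e3).round().astype(int).tolist())
print(read_time_s())
E
```

```text
False [51.6 19.9 78.4]
True [25.7 20.4 79.4] [ 3.5 -1.6  2.7]
0.06 19 [[13, 90], [14, 90], [10, 88], [13, 88], [10, 87], [8, 87], [11, 86], [9, 86], [8, 86], [14, 86]]
0.02 21 [[12, 90], [13, 89], [9, 89], [14, 89], [11, 88], [13, 88], [14, 88], [11, 87], [14, 87], [9, 86]]
-0.02 21 [[34, 90], [34, 89], [33, 88], [35, 88], [36, 88], [31, 87], [32, 87], [38, 86], [32, 86], [36, 85]]
-0.06 24 [[38, 89], [34, 89], [33, 88], [34, 87], [37, 87], [31, 87], [33, 87], [35, 87], [33, 86], [36, 86]]
8.9833
```

It now matches the y=+60 off handle, and the push ended on the stop. Next is the push to on.

```bash
python3 - <<'E'
from h import *
B=lambda:((read_position()-o)@R*1e3).round(1)
movel(W(-.024,.02,.125)); print(movel(W(-.024,.02,.079),rate=.1,threshold=10),B())
print(movel(W(.027,.02,.079),rate=.025,threshold=12),B(),(read_contact_force()@R).round(1))
movel(W(-.02,.02,.079),rate=.1);movel(W(-.043,.02,.125))
p,d=grab_frame("side")
c=(cloud("side",d)-o)@R
for y in(.06,.02,-.02,-.06):
    q=c[(abs(c[:,1]-y)<.012)&(c[:,2]>.08)&(c[:,2]<.098)&(abs(c[:,0]-.022)<.04)]
    print(y,len(q),(q[np.argsort(-q[:,2])][:10,[0,2]]*1e3).round().astype(int).tolist())
print(read_time_s())
cv2.imwrite("pics/on.png",cv2.resize(p[105:215,205:315,::-1],None,fx=5,fy=5,interpolation=cv2.INTER_CUBIC))
E
```

```text
False [-23.7  20.   79. ]
True [18.4 19.7 78.4] [-3.9  2.   6.6]
0.06 20 [[13, 89], [10, 88], [10, 88], [14, 87], [13, 87], [11, 86], [13, 86], [10, 86], [17, 85], [8, 85]]
0.02 17 [[37, 89], [36, 88], [34, 87], [36, 87], [34, 87], [33, 87], [36, 86], [33, 86], [38, 85], [33, 85]]
-0.02 21 [[35, 92], [34, 90], [32, 87], [38, 87], [37, 86], [37, 86], [32, 86], [34, 86], [30, 86], [38, 86]]
-0.06 26 [[36, 89], [34, 88], [37, 88], [36, 88], [38, 88], [31, 87], [35, 87], [35, 87], [38, 87], [37, 87]]
12.8667
```

View pics/on.png

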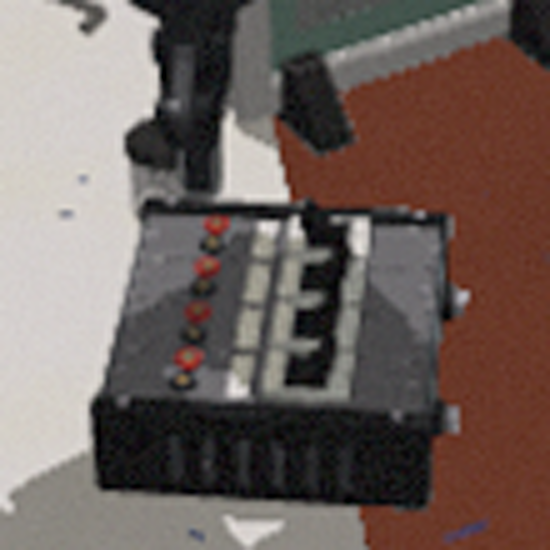

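The y=+20 handle now lines up with the two on handles (tops at x≈35 mm), and y=+60 is still off. The fingertips (at about (205,185)) are above the second pair of sockets. I'll descend, point and hand in.

```bash
python3 - <<'E'
from h import *
movel(W(-.043,.02,.083),rate=.08,threshold=10); wait(3)
print(((read_position()-o)@R*1e3).round(1),read_contact_force().round(1),read_time_s())
print(job_done())
E
```

```text
[-43.  20.  83.] [0.1 0.  0.8] 16.5417
the job is handed in; nothing more can be done
None
```

I pointed at the tripped breaker (second from the robot's left), pushed it fully off and then fully on, and finished pointing at its sockets; the other breakers stayed as they were, and I handed in at 16.5 s.

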